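# Start a crank-handled jack bolt in its threaded boss without crossing the thread

### The arm

A 7-joint arm with a two-finger parallel gripper is mounted at the origin on the work surface. World frame = base frame: x ahead of the robot, y to its left, z up, the work surface at z = 0. Lengths are in mm, angles in rad, forces in N, time in s.
With the tool pointing down it reaches from about 400 to 900 mm from the base axis. Payload 5.6 kg.
Tool frame: the origin (TCP) lies at the very end of the fingers, on their centre line; the grasp point (between the pads) lies 19 mm behind it (ctrl.grasp_offset is the distance from the TCP to the grasp point, in mm); z points along the fingers, y is the direction in which the jaws open and shut (so a half turn about z gives the same grasp; the last joint's range is limited). The gripper opens to 92 mm and grips with 3 to 60 N. Pads are 20 mm wide; open, the fingers measure 128 mm over their backs; the gripper's body (75 mm by 189 mm) begins 69 mm behind the grasp point.
Start: joints at [1.063, 0.468, -0.012, 1.603, 0.006, 1.071, -0.056], TCP at [291.321, -581.069, 214.592] pointing down, gripper open.
Joint ranges: [-2.53, 2.53], [-0.31, 2.02], [-1.57, 1.55], [0.28, 2.44], [-1.29, 4.43], [0.15, 1.84], [-2.92, 2.92]. Speed limits (rad/s): [2.57, 2.57, 3.14, 3.14, 3.14, 3.14, 3.14].

### API

Orientations are given as a unit quaternion [w, x, y, z].
In Python, from bench import ctrl gives the robot as it stands.
- The arm moves only by the tool arm_command, never from a script. Its argument "commands" is a list of rows, each a list of 7 numbers: the shift along the tool's x, y, z in m, then the turn, a rotation vector about the tool's x, y, z in degrees, then the opening, from 0 (shut) to 1 (fully open). A call has 1 to 12 rows; each row is the pose to reach, as a shift and turn from the pose commanded when the call began, along the tool's axes at that moment; what a row does not reach only later rows make up. A row lasts 1/8 s, in which the tool goes at most 62.5 mm and 10.7 degrees, less where a joint would pass 70% of its speed; a pose out of reach is approached as far as the arm can. A call with a gripper value outside its range is refused whole. The fingers move at their own pace and stop on an object; "grip_force" is the grip in N (left out, the last holds). Time passes only in rows, so rows that repeat a pose let the fingers close. It gives the time, the measured TCP pose, the force and the opening at its end, in the units of the state.
- ctrl.state(): the state, without advancing time (a new reading comes with each control period).
- ctrl.camera(name): name is "scene" or "top" or "wrist"; returns the picture (400x640x3 uint8, red, green, blue); there is no depth.
- ctrl.calibration(name): a dict with "fov_y" (degrees; the focal length in pixels is half the picture's height over the tangent of half this angle, whatever the lens; pixels are square), "cx", "cy" (the principal point, pixels), "T" (4x4, takes a point from camera to world coordinates). Camera axes: x right, y down, z forward; pixel columns grow to the right and rows downward; lengths in mm; the calibration is good to about 2 mm. The wrist camera is an equidistant fisheye: a pixel r from the principal point sees the ray r / f radians off the axis. A picture is of the moment at which its call begins: read the wrist's pose just before it. calibration takes no time and is no camera call; for the wrist camera it gives the pose at the moment of the call.
- ctrl.job_done(): hands the job in, once; it reports no verdict.
The state is a dict: "time_s": time; "joint_pos": joint angles; "dq": joint speeds; "tau": joint torques, N m; "eef_pos": TCP position; "tool_rot": TCP orientation; "force": force on the tool from outside, world axes, zero at the start; "torque": the same for the moment, N m; "width": opening from 0.0 (shut) to 1.0 (fully open).
Only numpy, scipy, OpenCV 4.12 (cv2) and the standard library are available. Lean on these libraries where they do the work, as an engineer would, in place of code of your own. Each camera call takes 0.05 s, during which the arm holds its last target.

### The job

The crank-handled bolt of the screw jack on the bench stands crossed on the first thread of its boss and would only jam if it were screwed in as it is. Turn it backward (counter-clockwise from above) by its crank handle until the thread drops in, then turn it forward (clockwise) about one full turn from there so that it is properly started. Finish while still holding the black crank handle firmly in the gripper, with the bolt at rest, and leave the other things on the bench where they are.

Things in the scene. Friction and masses are not known exactly. Their poses are not given: they have to be found in the camera images.
- jack: Screw jack, fixed to the bench; place and heading vary. Grey base plate 160 x 130 x 12 mm with an upright round threaded boss 70 mm in diameter. Origin: on the bolt's axis, at the bench. Inside is a right-hand single-start thread, pitch 8 mm, 1 mm axial play; going forward without the drop, the bolt jams after 0.8 to 2.6 rad; it also stops about 2.5 rad back past the drop.
- boss_top (a point): Centre of the boss's flat top, 70 mm above the bench, on the bolt's axis, z up. Gap = height of bolt above this point: 36.5 to 39 mm at the start, climbing 8 mm per turn back to 40 mm at the drop, then falling to about 32 mm; from there 8 mm less per turn forward, so about 24 mm after one turn.
- bolt: Steel bolt with its crank, 0.6 to 0.8 kg, always upright on the boss's axis; it only turns and rises or sinks. Origin: underside centre of its collar (54 mm in diameter, 14 mm high), z up, x along the crank arm. At the drop it falls 8 mm by its own weight; a tight grip can carry it, slackening lets it fall. It sinks freely, turns with about 0.1 N m and stays where it is left.
- bolt_turn (a joint): Angle of the bolt in rad: 0 at the start, grows when turned forward (clockwise from above), negative when turned backward. The drop comes at an unknown angle, 0.9 to 2.8 rad back from the start.
- handle (a point): Centre of the crank handle: upright black cylinder, 20 mm in diameter, 50 mm long, 55 mm from the bolt's axis. It spins freely about itself, so a gripper can hold it from above and go round without turning. It is 40 mm above bolt and reaches 25 mm above and below this point; the 22 mm wide arm's upper face is 27 mm below, and nothing else of the jack is higher than 22 mm below.
- wrench: Bystander: steel wrench, 190 mm long, lying on the bench beside the jack. Leave alone.
- parts_tray: Bystander: open black tray 130 x 100 x 45 mm beside the jack; origin under its centre. Leave alone.
- spray: Bystander: white bottle, 72 mm in diameter, 170 mm high; origin at the centre of its underside. Leave alone.
- angle_block: Bystander: steel angle block 100 x 60 x 82 mm; origin at the underside. Leave alone.
Things that resemble listed ones, but are neither listed nor needed, are in the scene too. What is meant by the jack is not brown, green or purple, and is the smaller of those in its own colour.

How it is judged (in metres and radians):
On the way, in this order (a step that is already met when the one before it is completed fails the run):
1. the bolt has been turned backward by 0.5 rad or more (value of joint bolt_turn below -0.5 rad), for 0.05 s.
2. the thread has dropped: the gap under the collar is less than 34.5 mm (z of bolt in the frame of boss_top below 0.0345 m), for 0.1 s.
At the end, for the whole second after the job is handed in: Bolt about one turn (0.7 to 1.3) past the drop: gap between collar and boss 21.6 to 26.4 mm, at rest (under 0.1 rad/s), and the crank handle still held between the fingers (contact over 2 N, grasp point within 15 mm sideways and 30 mm in all of the handle's centre) (z of bolt in the frame of boss_top between 0.0216 and 0.0264 m and contact force between the fingers and bolt above 2 N and distance between the grasp point and handle below 0.03 m and horizontal distance between the grasp point and handle below 0.015 m and velocity of joint bolt_turn between -0.1 and 0.1 rad/s); the arm keeps its last pose, push and grip.
It fails at once if a bystander is moved by more than 30 mm (distance of any of wrench, parts_tray, spray, angle_block from where it was at the start of the episode above 0.03 m).
It also fails if it takes over 64 s, if anything falls off the work surface, if the arm or the gripper's body presses on something with over 40 N, if the wrist force passes 120 N, or if a joint passes its speed limit or range.

## Working session

There is one attempt and no reset: what is moved stays moved. The work goes in short steps, Python scripts to look and compute and a tool call to move; the robot and the scene stay as the last step left them, time stands still between calls to the robot, and variables do not carry over. Pictures are saved under pics/ and viewed, and the job is handed in when it is done.

Besides the shell and the picture viewer there is one more tool, called as name(argument=value, ...) on one line, values as JSON. arm_command: Moves the arm, as the interface text tells. Its arguments: {"type":"object","properties":{"commands":{"type":"array","items":{"type":"array","items":{"type":"number"}}},"grip_force":{"type":"number"}},"required":["commands"]}

```bash
mkdir -p pics; ls; python3 - <<'E'
from bench import ctrl
import cv2
s=ctrl.state();print(s)
for n in ["scene","top","wrist"]:
    c=ctrl.calibration(n);print(n,c)
    cv2.imwrite(f"pics/{n}0.png",ctrl.camera(n)[:,:,::-1])
E
```

```text
pics
{'time_s': 0.0, 'joint_pos': array([ 1.06296599,  0.46840718, -0.0116108 ,  1.60362076,  0.00602471,
        1.07140367, -0.05631738]), 'dq': array([-0.0003046 ,  0.00046024, -0.00051594, -0.00112902,  0.00016219,
        0.00045368, -0.00099989]), 'tau': array([ 1.51382519e-04, -5.20572889e+01, -1.18884697e-02, -2.43748838e+01,
       -5.65827813e-02,  1.73474243e-02,  1.64035291e-04]), 'eef_pos': array([ 291.0468853 , -580.5394293 ,  213.62208445]), 'tool_rot': array([-8.58835035e-04,  9.73119740e-01,  2.30297976e-01, -2.76942430e-04]), 'force': array([ 1.00220604, -0.34030757, -0.66285815]), 'torque': array([ 0.0005374 , -0.00427368, -0.03071632]), 'width': 0.9996179817594324}
scene {'fov_y': 57.769259718423314, 'cx': 312.27339213935187, 'cy': 200.17602354265466, 'T': array([[ 8.64119252e-02,  8.19537951e-01, -5.66471999e-01,
         1.18250921e+03],
       [ 9.96131176e-01, -8.02002582e-02,  3.59249131e-02,
        -2.25389841e+01],
       [-1.59893710e-02, -5.67384759e-01, -8.23297561e-01,
         1.09955312e+03],
       [ 0.00000000e+00,  0.00000000e+00,  0.00000000e+00,
[... 189 characters left out ...]
5203084e+02],
       [-9.99876934e-01,  1.29084053e-02, -8.91566050e-03,
         2.00111185e+01],
       [ 7.49209890e-03, -1.06412052e-01, -9.94293892e-01,
         1.54259054e+03],
       [ 0.00000000e+00,  0.00000000e+00,  0.00000000e+00,
         1.00000000e+00]])}
wrist {'fov_y': 65.70646984690485, 'cx': 316.914371632096, 'cy': 196.124405624593, 'T': array([[ 4.48416546e-01, -8.59127058e-01, -2.46623800e-01,
         3.59074852e+02],
       [-8.93822256e-01, -4.31653943e-01, -1.21476949e-01,
        -5.45074350e+02],
       [-2.09200163e-03,  2.74910115e-01, -9.61467655e-01,
         3.84673132e+02],
       [ 0.00000000e+00,  0.00000000e+00,  0.00000000e+00,
         1.00000000e+00]])}
```

View pics/scene0.png

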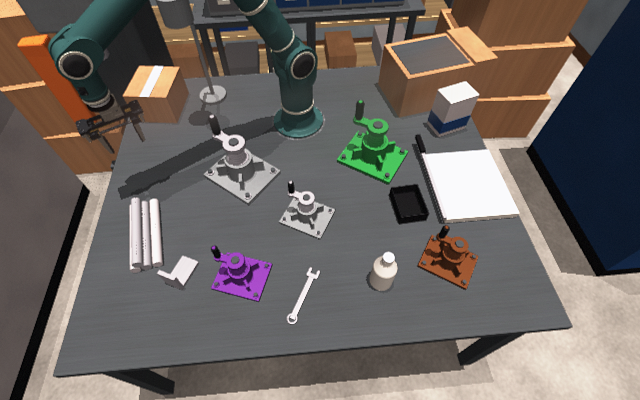

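View pics/top0.png

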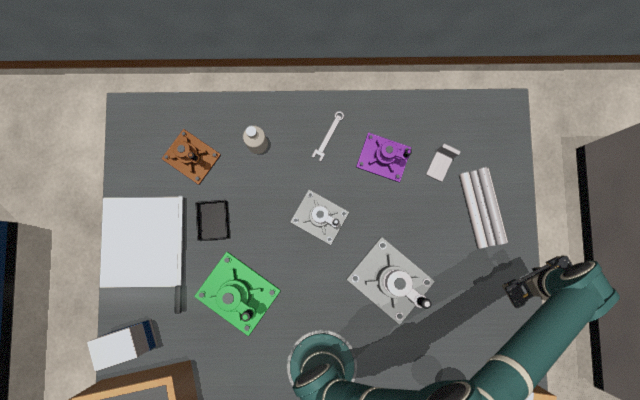

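View pics/wrist0.png

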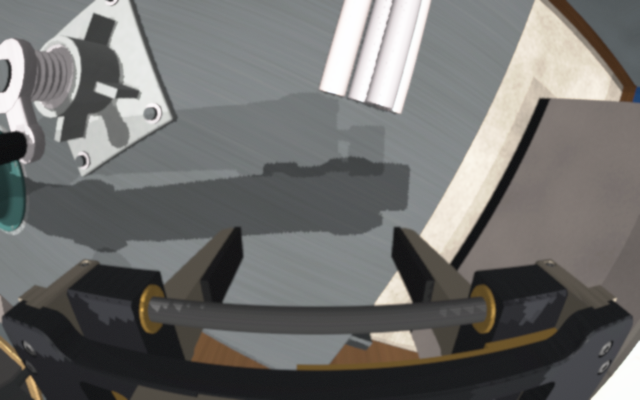

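The target is the small grey jack, at scene (307,208) and top (320,215). Its black handle is near scene (291,187) and top (337,222). The larger grey jack stands between it and the base. I'll zoom in on both views.

```bash
python3 - <<'E'
import cv2,numpy as np
a=cv2.imread("pics/scene0.png")[165:245,265:345]
b=cv2.imread("pics/top0.png")[180:250,280:360]
A=cv2.resize(a,None,fx=7,fy=7,interpolation=cv2.INTER_CUBIC)[:560,:]
B=cv2.resize(b,None,fx=7,fy=7,interpolation=cv2.INTER_CUBIC)
cv2.imwrite("pics/zs.png",A);cv2.imwrite("pics/zt.png",B)
E
```

```text
(no output)
```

View pics/zs.png

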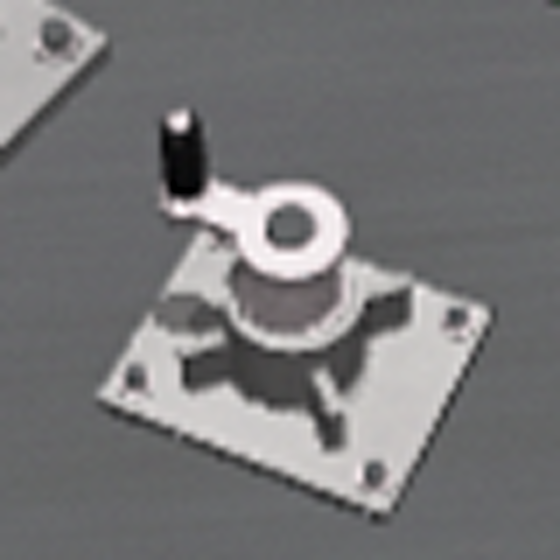

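View pics/zt.png

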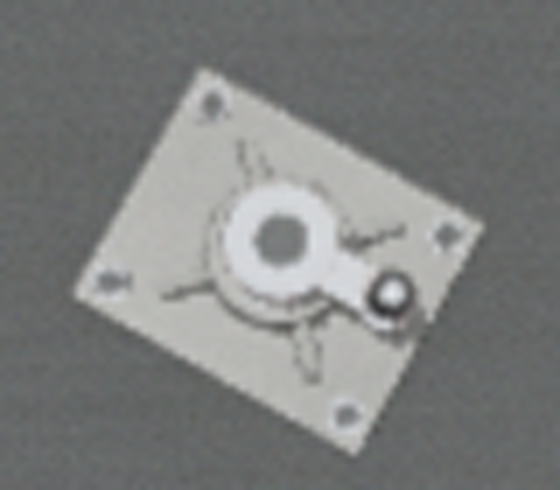

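```bash
cat > h.py <<'E'
import numpy as np
from bench import ctrl
def ray(n,u,v,c=None):
    c=c or ctrl.calibration(n); f=200/np.tan(np.radians(c["fov_y"])/2)
    x,y=(u-c["cx"]),(v-c["cy"])
    if n=="wrist":
        r=np.hypot(x,y);t=r/f
        d=np.array([x/r*np.sin(t),y/r*np.sin(t),np.cos(t)])
    else:
        d=np.array([x/f,y/f,1])
    T=np.array(c["T"]);d=T[:3,:3]@d
    return T[:3,3],d/np.linalg.norm(d)
def plane(n,u,v,z,c=None):
    o,d=ray(n,u,v,c);return o+d*(z-o[2])/d[2]
def tri(rs):
    A=0;b=0
    for o,d in rs:
        P=np.eye(3)-np.outer(d,d);A=A+P;b=b+P@o
    p=np.linalg.solve(A,b)
    return p,[float(np.linalg.norm((np.eye(3)-np.outer(d,d))@(p-o))) for o,d in rs]
E
python3 - <<'E'
from h import *
np.set_printoptions(precision=1,suppress=True)
S=lambda x,y:("scene",265+(x+.5)/7-.5,165+(y+.5)/7-.5)
T=lambda x,y:("top",280+(x+.5)/7-.5,180+(y+.5)/7-.5)
for nm,s,t,z in [("collar",(292,228),(281,240),122),("handletop",(179,118),(392,293),173)]:
    print(nm,tri([ray(*S(*s)),ray(*T(*t))]),plane(*S(*s),z),plane(*T(*t),z))
for C,F in [([(97,397),(385,520),(492,305),(205,225)],S),([(203,68),(484,225),(355,453),(75,290)],T)]:
    P=np.array([plane(*F(*c),10) for c in C]);print(P.mean(0),[np.linalg.norm(P[i]-P[i-1]) for i in range(4)])
E
```

```text
collar (array([496.5,   0.9, 122.9]), [0.5620601471564305, 0.5620601471564272]) [495.9   1.5 122. ] [496.5   0.4 122. ]
handletop (array([468.1, -46.7, 177. ]), [0.08450667708196509, 0.08450667708193851]) [464.9 -46.8 173. ] [468.3 -47.  173. ]
[497.9  -0.9  10. ] [np.float64(116.87268409165122), np.float64(160.4469910611082), np.float64(136.47264126473357), np.float64(157.64719376977632)]
[497.1  -0.2  10. ] [np.float64(125.86372141499935), np.float64(157.97932471627612), np.float64(128.05582090939777), np.float64(157.75837614210135)]
```

```bash
python3 - <<'E'
import cv2,numpy as np
a=cv2.imread("pics/scene0.png")[105:205,195:285]
b=cv2.imread("pics/top0.png")[235:330,340:440]
cv2.imwrite("pics/zb.png",np.hstack([cv2.resize(a,(360,400),interpolation=cv2.INTER_CUBIC),cv2.resize(b,(421,400),interpolation=cv2.INTER_CUBIC)]))
E
```

```text
(no output)
```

View pics/zb.png

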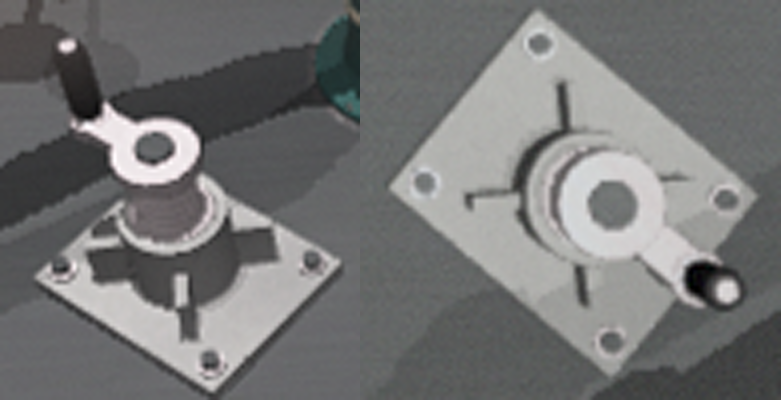

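```bash
python3 - <<'E'
from h import *
np.set_printoptions(precision=1,suppress=True)
print(tri([ray("scene",212,116.5),ray("top",427.2,303.7)]))
print(tri([ray("scene",233.7,141.6),ray("top",399.7,283)]))
# other tall: purple handle, green
print(tri([ray("scene",214,249),ray("top",408,152)]), tri([ray("scene",360,102),ray("top",250,314)]))
s=ctrl.state(); c=ctrl.calibration("wrist"); print(s["eef_pos"],c["T"][:3,3])
E
```

```text
(array([ 227. , -295.2,  256.6]), [1.6912169074895902, 1.6912169074895078])
(array([ 280.7, -233.6,  184.7]), [1.1803918961503077, 1.1803918961504007])
(array([ 683. , -277.6,  166.8]), [0.054756982137628016, 0.05475698213766531]) (array([206.7, 208.1, 255.9]), [6.351424921073138, 6.3514249210731615])
[ 291.1 -580.7  213.9] [ 359.1 -545.1  384.8]
```

arm_command(commands=[[0,0,-0.05,0,0,0,1],[0,0,-0.1,0,0,0,1],[0.04,-0.04,-0.11,0,0,0,1],[0.08,-0.08,-0.11,0,0,0,1],[0.12,-0.12,-0.11,0,0,0,1],[0.16,-0.16,-0.11,0,0,0,1],[0.2,-0.2,-0.11,0,0,0,1],[0.24,-0.24,-0.11,0,0,0,1],[0.28,-0.28,-0.11,0,0,0,1],[0.32,-0.32,-0.11,0,0,0,1],[0.36,-0.36,-0.11,0,0,0,1],[0.37,-0.37,-0.11,0,0,0,1]], grip_force=20)

```text
time_s: 1.65
eef_pos: [456.8, -80.8, 324.6]
tool_rot: [-0.0, 0.972, 0.233, 0.0]
force: [0.5, -0.9, -0.6]
width: 1.001
```

```bash
cat >> h.py <<'E'
from scipy.spatial.transform import Rotation as Ro
def R():
    q=ctrl.state()["tool_rot"];return Ro.from_quat([q[1],q[2],q[3],q[0]]).as_matrix()
def totool(d): return R().T@np.array(d)
E
python3 - <<'E'
from h import *
import cv2
np.set_printoptions(precision=4,suppress=True)
s=ctrl.state();print(s["time_s"],s["eef_pos"],s["tool_rot"],s["joint_pos"],s["force"])
print(R())
c=ctrl.calibration("wrist");cv2.imwrite("pics/w1.png",ctrl.camera("wrist")[:,:,::-1])
print(c["T"].tolist())
E
```

```text
1.65 [456.8014 -80.7727 324.6453] [-0.0002  0.9724  0.2333  0.0002] [ 0.488   0.0685 -0.4008  1.8776  0.028   1.2008 -1.022 ] [ 0.4516 -0.8657 -0.5598]
[[ 0.8912  0.4537  0.0003]
 [ 0.4537 -0.8912  0.0006]
 [ 0.0005 -0.0004 -1.    ]]
[[0.4538892609608387, -0.8567614923897148, -0.24483521793763507, 524.403028627126], [-0.8910576499250668, -0.43669532888415785, -0.12374754236255098, -44.67620239552266], [-0.0008962669456014165, 0.27432997446305946, -0.9616352020473544, 495.63021970278317], [0.0, 0.0, 0.0, 1.0]]
```

View pics/w1.png

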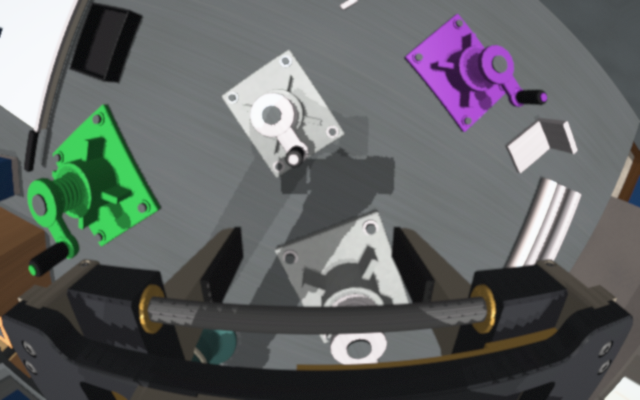

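```bash
python3 - <<'E'
import cv2
a=cv2.imread("pics/w1.png")[85:180,225:335]
cv2.imwrite("pics/w1z.png",cv2.resize(a,None,fx=6,fy=6,interpolation=cv2.INTER_CUBIC))
E
```

```text
(no output)
```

View pics/w1z.png

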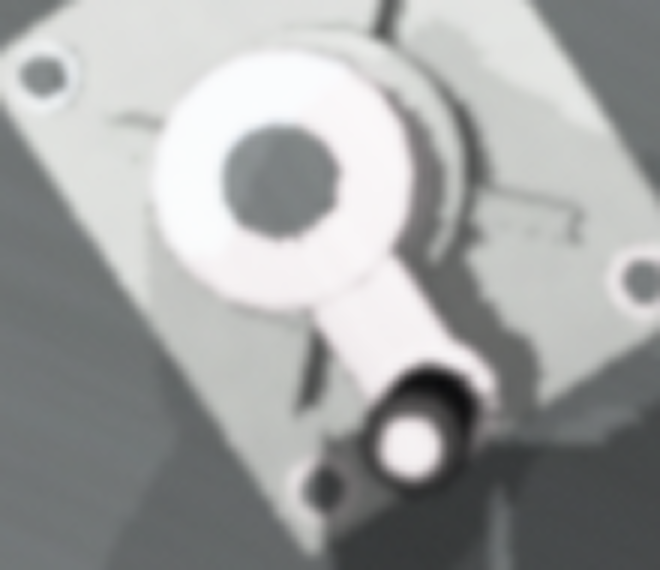

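```bash
python3 - <<'E'
from h import *
np.set_printoptions(precision=4,suppress=True)
W=lambda x,y:("wrist",225+(x+.5)/6-.5,85+(y+.5)/6-.5)
print(plane(*W(282,180),122),plane(*W(412,445),173))
S=lambda x,y:("scene",265+(x+.5)/7-.5,165+(y+.5)/7-.5)
T=lambda x,y:("top",280+(x+.5)/7-.5,180+(y+.5)/7-.5)
print(tri([ray(*S(179,118)),ray(*T(392,293)),ray(*W(412,445))]))
print(tri([ray(*S(292,228)),ray(*T(281,240)),ray(*W(282,180))]))
p=ctrl.state()["eef_pos"]
print(totool(np.array([468,-47,148+6-19])-p))
E
```

```text
[495.471    1.7156 122.    ] [467.5897 -45.6046 173.    ]
(array([468.1837, -46.36  , 177.1747]), [0.2990232214797175, 0.4833282074964752, 0.7761195111608664])
(array([496.1072,   1.1657, 122.7591]), [0.4284821267280655, 0.8646358338460177, 0.7279123246453354])
[ 25.2017 -25.1837 189.5918]
```

arm_command(commands=[[0.0255,-0.0255,0.03,0,0,0,1],[0.0255,-0.0255,0.07,0,0,0,1],[0.0255,-0.0255,0.11,0,0,0,1],[0.0255,-0.0255,0.15,0,0,0,1],[0.0255,-0.0255,0.18,0,0,0,1],[0.0255,-0.0255,0.188,0,0,0,1],[0.0255,-0.0255,0.188,0,0,0,1]])

```text
time_s: 2.58
eef_pos: [467.7, -51.2, 136.7]
tool_rot: [0.0, 0.973, 0.23, -0.0]
force: [0.2, -0.3, 0.2]
width: 1.004
```

```bash
cat >> h.py <<'E'
import cv2
def look(n,cam="wrist",box=None,k=1):
    im=ctrl.camera(cam)[:,:,::-1]
    if box: im=im[box[1]:box[3],box[0]:box[2]]
    if k!=1: im=cv2.resize(im,None,fx=k,fy=k,interpolation=cv2.INTER_CUBIC)
    cv2.imwrite(f"pics/{n}.png",im)
def st():
    s=ctrl.state();print(round(s["time_s"],3),s["eef_pos"].round(1),s["force"].round(2),s["torque"].round(2),round(s["width"],3))
E
python3 - <<'E'
from h import *
st();look("w2")
E
```

```text
2.575 [467.7 -51.2 136.7] [ 0.21 -0.27  0.17] [-0.06 -0.06 -0.05] 1.004
```

View pics/w2.png

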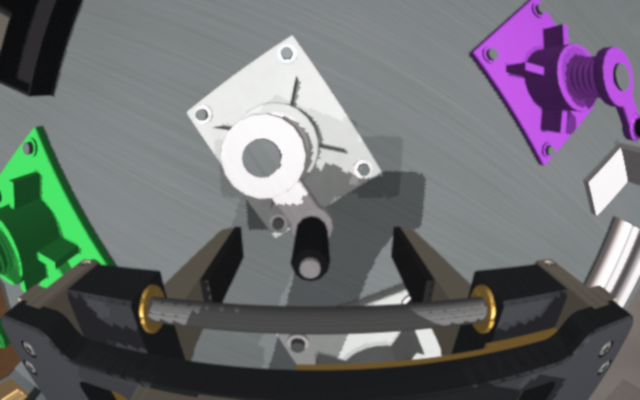

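arm_command(commands=[[0.0026,-0.0041,0,0,0,0,0.5],[0.0026,-0.0041,0,0,0,0,0.1],[0.0026,-0.0041,0,0,0,0,0.0],[0.0026,-0.0041,0,0,0,0,0.0],[0.0026,-0.0041,0,0,0,0,0.0],[0.0026,-0.0041,0,0,0,0,0.0]], grip_force=20)

```text
time_s: 3.38
eef_pos: [468.1, -45.5, 136.5]
tool_rot: [0.0, 0.973, 0.23, -0.0]
force: [-0.4, -0.1, -0.8]
width: 0.368
```

```bash
python3 - <<'E'
from h import *
st();look("w3")
E
```

```text
3.375 [468.1 -45.5 136.5] [-0.43 -0.1  -0.79] [-0.01  0.02 -0.  ] 0.368
```

View pics/w3.png

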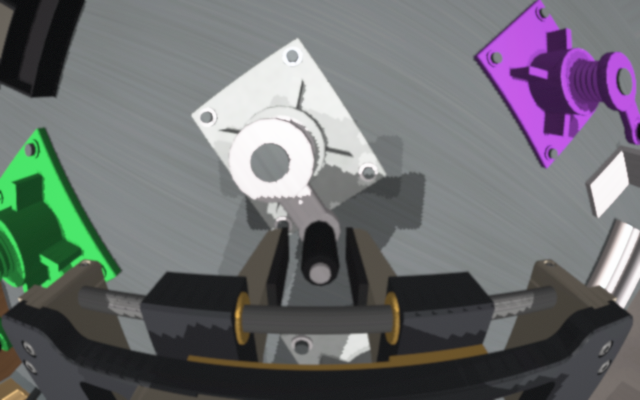

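arm_command(commands=[[0,0,0,0,0,0,0.0],[0,0,0,0,0,0,0.0],[0,0,0,0,0,0,0.0],[0,0,0,0,0,0,0.0]])

```text
time_s: 3.92
eef_pos: [467.8, -45.5, 136.5]
tool_rot: [-0.0, 0.973, 0.23, -0.0]
force: [-1.1, -0.2, -0.3]
width: 0.212
```

```bash
python3 - <<'E'
from h import *
st();look("w4");print(ctrl.state()["joint_pos"].round(2))
# tool-axis arc offsets, commanded pose assumed = start
Rm=R();print(Rm.round(3))
C=np.array([496.3,.8]);p=np.array([468.2,-46.4]);a0=np.arctan2(*(p-C)[::-1]);r=55
print(np.degrees(a0))
for k in range(1,13):
    t=k*0.08;q=C+r*np.array([np.cos(a0+t),np.sin(a0+t)])
    d=np.array([*(q-(C+r*np.array([np.cos(a0),np.sin(a0)]))),2.55*t]);print((Rm.T@d/1000).round(4).tolist())
E
```

```text
3.925 [467.8 -45.5 136.5] [-1.07 -0.22 -0.3 ] [-0.09  0.33 -0.03] 0.212
[ 0.38  0.31 -0.41  2.08  0.18  0.78 -1.24]
[[ 0.894  0.448 -0.001]
 [ 0.448 -0.894 -0.   ]
 [-0.001 -0.    -1.   ]]
-120.76698753523765
[0.0025, 0.0036, -0.0002]
[0.0053, 0.007, -0.0004]
[0.0084, 0.0102, -0.0006]
[0.0117, 0.0131, -0.0008]
[0.0152, 0.0157, -0.001]
[0.0189, 0.018, -0.0012]
[0.0228, 0.0201, -0.0014]
[0.0269, 0.0218, -0.0017]
[0.031, 0.0232, -0.0019]
[0.0353, 0.0242, -0.0021]
[0.0397, 0.025, -0.0023]
[0.044, 0.0253, -0.0025]
```

View pics/w4.png

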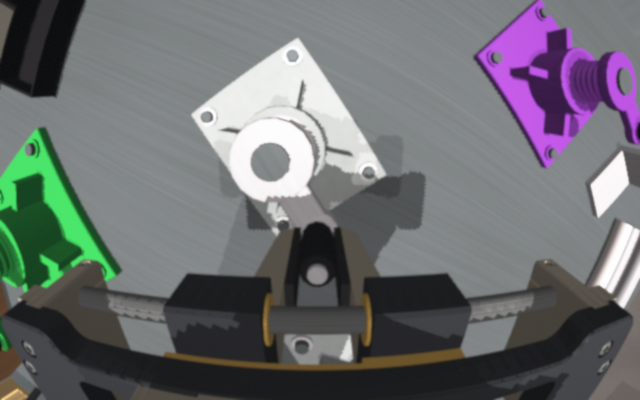

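arm_command(commands=[[0.0025,0.0036,-0.0002,0,0,0,0],[0.0053,0.007,-0.0004,0,0,0,0],[0.0084,0.0102,-0.0006,0,0,0,0],[0.0117,0.0131,-0.0008,0,0,0,0],[0.0152,0.0157,-0.001,0,0,0,0],[0.0189,0.018,-0.0012,0,0,0,0],[0.0228,0.0201,-0.0014,0,0,0,0],[0.0269,0.0218,-0.0017,0,0,0,0],[0.031,0.0232,-0.0019,0,0,0,0],[0.0353,0.0242,-0.0021,0,0,0,0],[0.0353,0.0242,-0.0021,0,0,0,0]])

```text
time_s: 5.35
eef_pos: [511.7, -51.5, 138.9]
tool_rot: [0.0, 0.973, 0.23, 0.001]
force: [3.0, -4.1, -6.5]
width: 0.211
```

```bash
python3 - <<'E'
from h import *
st();look("w5")
C=np.array([496.3,.8]);p=ctrl.state()["eef_pos"][:2]
print(np.degrees(np.arctan2(*(p-C)[::-1])),np.linalg.norm(p-C))
E
```

```text
5.35 [511.7 -51.5 138.9] [ 2.97 -4.14 -6.48] [-1.14 -0.57 -0.01] 0.211
-73.74097240724086 54.54562421926394
```

View pics/w5.png

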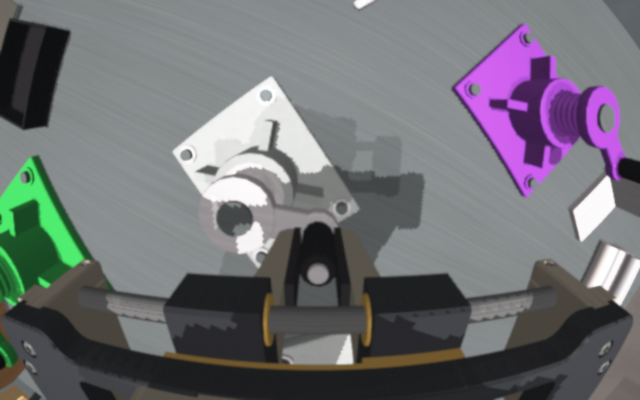

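```bash
cat >> h.py <<'E'
def arc(a0deg,steps,dz=0,r=55):
    a0=np.radians(a0deg);Rm=R()
    out=[]
    for t in steps:
        d=np.array([r*(np.cos(a0+t)-np.cos(a0)),r*(np.sin(a0+t)-np.sin(a0)),dz*t])
        out.append([round(float(v),4) for v in Rm.T@d/1000])
    print(out, "end",np.degrees(a0+steps[-1]))
E
python3 - <<'E'
from h import *
arc(-74.9,[0.08*k for k in range(1,11)])
E
```

```text
[[0.0043, 0.0007, 0.0], [0.0087, 0.0011, 0.0], [0.0131, 0.0011, 0.0], [0.0175, 0.0007, 0.0], [0.0219, 0.0, 0.0], [0.0261, -0.001, 0.0], [0.0303, -0.0024, 0.0], [0.0344, -0.0041, 0.0001], [0.0383, -0.0061, 0.0001], [0.042, -0.0085, 0.0001]] end -29.06337638953415
```

arm_command(commands=[[0,0,0,0,0,0,0],[0,0,0,0,0,0,0],[0.0043,0.0007,0,0,0,0,0],[0.0087,0.0011,0,0,0,0,0],[0.0131,0.0011,0,0,0,0,0],[0.0175,0.0007,0,0,0,0,0],[0.0219,0,0,0,0,0,0],[0.0219,0,0,0,0,0,0]], grip_force=3)

```text
time_s: 6.4
eef_pos: [530.3, -40.1, 138.8]
tool_rot: [-0.0, 0.973, 0.231, 0.0]
force: [0.6, 0.2, -0.1]
width: 0.007
```

```bash
python3 - <<'E'
from h import *
st();look("w6")
C=np.array([496.3,.8]);p=ctrl.state()["eef_pos"][:2]
print(np.degrees(np.arctan2(*(p-C)[::-1])),np.linalg.norm(p-C))
E
```

```text
6.4 [530.3 -40.1 138.8] [ 0.55  0.22 -0.11] [-0.02  0.06  0.01] 0.007
-50.70446933515695 53.33613489470058
```

View pics/w6.png

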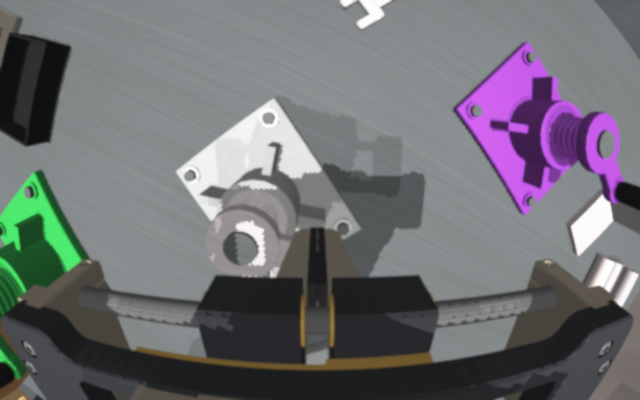

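arm_command(commands=[[0,0,0,0,0,0,0.7],[0,0,0,0,0,0,0.7],[0,0,0,0,0,0,0.7],[0,0,0,0,0,0,0.7],[0,0,0,0,0,0,0.7],[0,0,0,0,0,0,0.7],[0,0,0,0,0,0,0.7]], grip_force=20)

```text
time_s: 7.32
eef_pos: [530.1, -41.4, 138.7]
tool_rot: [0.0, 0.973, 0.23, -0.0]
force: [0.1, -0.5, -0.0]
width: 0.7
```

```bash
python3 - <<'E'
from h import *
st();look("w7");look("t7","top",(280,180,380,250),7)
E
```

```text
7.325 [530.1 -41.4 138.7] [ 0.06 -0.51 -0.02] [ 0.01  0.04 -0.  ] 0.7
```

View pics/w7.png

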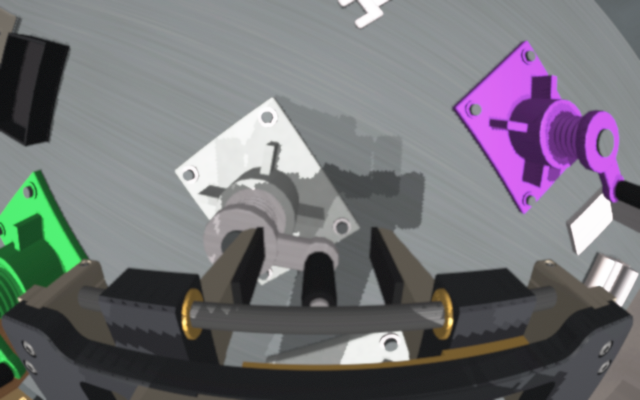

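View pics/t7.png

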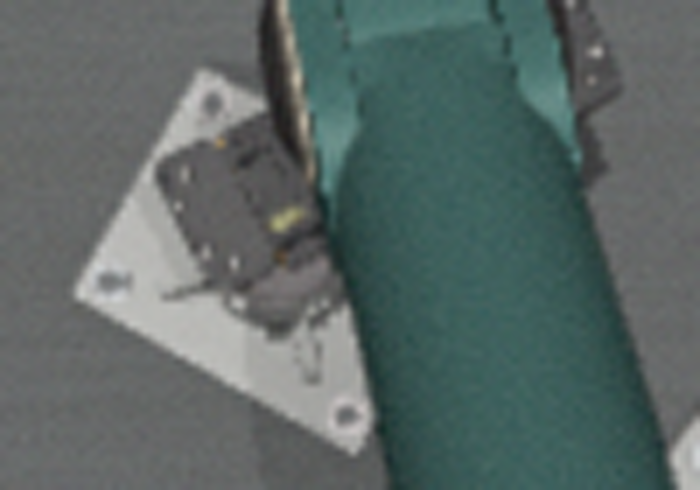

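```bash
python3 - <<'E'
from h import *
np.set_printoptions(precision=1,suppress=True)
C=np.array([496.3,.8]);e=ctrl.state()["eef_pos"]
for v in (299,303):
  for z in (175,178):
    p=plane("wrist",318,v,z);print(p,np.degrees(np.arctan2(*(p[:2]-C)[::-1])),np.linalg.norm(p[:2]-C),totool([*(p[:2]-e[:2]),0]))
im=cv2.imread("pics/w7.png")[280:330,280:360];cv2.imwrite("pics/w7z.png",cv2.resize(im,None,fx=8,fy=8))
E
```

```text
[514.  -48.3 175. ] -70.18809483527073 52.22422361614444 [-17.5  -1.1   0. ]
[515.9 -47.4 178. ] -67.89238849980407 52.00527382675518 [-15.4  -1.1   0. ]
[511.7 -49.5 175. ] -73.01503513459005 52.60337592980916 [-20.1  -1.    0. ]
[513.6 -48.5 178. ] -70.6850287041765 52.27361342149527 [-17.9  -1.1   0. ]
```

View pics/w7z.png

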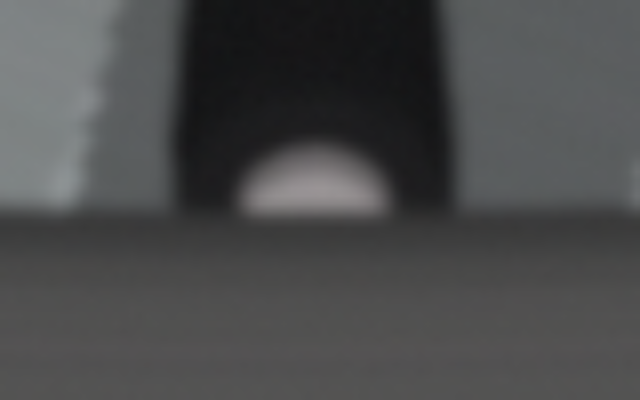

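arm_command(commands=[[-0.02,0.0005,0,0,0,0,0.7],[-0.0205,0.0005,0,0,0,0,0.3],[-0.0205,0.0005,0,0,0,0,0],[-0.0205,0.0005,0,0,0,0,0],[-0.0205,0.0005,0,0,0,0,0],[-0.0205,0.0005,0,0,0,0,0],[-0.0205,0.0005,0,0,0,0,0],[-0.0205,0.0005,0,0,0,0,0]], grip_force=25)

```text
time_s: 8.43
eef_pos: [512.3, -51.3, 138.7]
tool_rot: [0.0, 0.973, 0.23, 0.0]
force: [2.2, -1.9, -1.0]
width: 0.21
```

```bash
python3 - <<'E'
from h import *
st();look("w8",box=(200,170,440,340),k=2)
C=np.array([496.3,.8]);p=ctrl.state()["eef_pos"][:2]
print(np.degrees(np.arctan2(*(p-C)[::-1])),np.linalg.norm(p-C))
E
```

```text
8.425 [512.3 -51.3 138.7] [ 2.24 -1.9  -1.01] [-0.33 -0.36  0.03] 0.21
-72.8947969674087 54.512543377381654
```

View pics/w8.png

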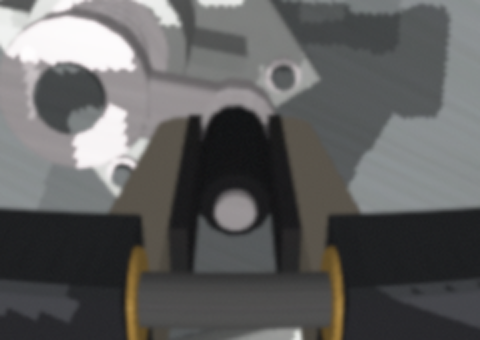

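```bash
python3 - <<'E'
from h import *
for a in (-72.9,-72.9+22.92,-72.9+45.84): arc(a,[0.08*k for k in range(1,6)],2.55)
E
```

```text
[[0.0044, 0.0006, -0.0002], [0.0088, 0.0008, -0.0004], [0.0132, 0.0006, -0.0006], [0.0175, 0.0001, -0.0008], [0.0218, -0.0007, -0.001]] end -49.981688194767074
[[0.0042, -0.0012, -0.0002], [0.0084, -0.0027, -0.0004], [0.0124, -0.0046, -0.0006], [0.0162, -0.0067, -0.0008], [0.0198, -0.0092, -0.001]] end -27.061688194767072
[[0.0034, -0.0027, -0.0002], [0.0066, -0.0058, -0.0004], [0.0096, -0.009, -0.0006], [0.0123, -0.0125, -0.0008], [0.0147, -0.0162, -0.001]] end -4.141688194767072
```

arm_command(commands=[[0.0044,0.0006,-0.0002,0,0,0,0],[0.0088,0.0008,-0.0004,0,0,0,0],[0.0132,0.0006,-0.0006,0,0,0,0],[0.0175,0.0001,-0.0008,0,0,0,0],[0.0218,-0.0007,-0.001,0,0,0,0],[0.0218,-0.0007,-0.001,0,0,0,0],[0.0218,-0.0007,-0.001,0,0,0,0.27],[0.0218,-0.0007,-0.001,0,0,0,0.27]])

```text
time_s: 9.48
eef_pos: [531.2, -39.4, 139.9]
tool_rot: [-0.001, 0.973, 0.231, 0.0]
force: [-0.2, 0.2, -0.3]
width: 0.268
```

```bash
python3 - <<'E'
from h import *
st();look("w9",box=(200,170,440,340),k=2)
C=np.array([496.3,.8]);p=ctrl.state()["eef_pos"][:2]
print(np.degrees(np.arctan2(*(p-C)[::-1])),np.linalg.norm(p-C))
E
```

```text
9.475 [531.2 -39.4 139.9] [-0.22  0.17 -0.31] [-0.02 -0.    0.  ] 0.268
-49.22567704912787 53.352771319219286
```

View pics/w9.png

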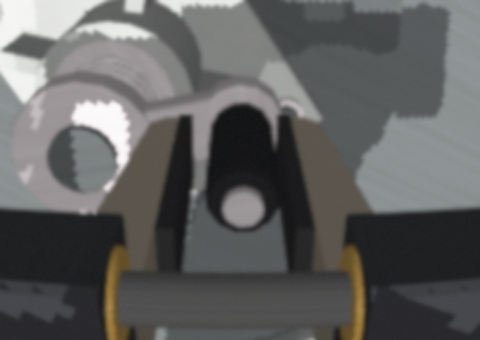

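arm_command(commands=[[0,0.0012,0,0,0,0,0],[0,0.0012,0,0,0,0,0],[0,0.0012,0,0,0,0,0],[0.0042,0,-0.0002,0,0,0,0],[0.0084,-0.0015,-0.0004,0,0,0,0],[0.0124,-0.0034,-0.0006,0,0,0,0],[0.0162,-0.0055,-0.0008,0,0,0,0],[0.0198,-0.008,-0.001,0,0,0,0],[0.0198,-0.008,-0.001,0,0,0,0],[0.0198,-0.008,-0.001,0,0,0,0.27],[0.0198,-0.008,-0.001,0,0,0,0.27]])

```text
time_s: 10.9
eef_pos: [545.5, -24.2, 141.0]
tool_rot: [-0.0, 0.973, 0.23, 0.0]
force: [-0.3, -0.2, -0.9]
width: 0.273
```

```bash
python3 - <<'E'
from h import *
st();look("w10",box=(200,170,440,340),k=2)
C=np.array([496.3,.8]);p=ctrl.state()["eef_pos"][:2]
print(np.degrees(np.arctan2(*(p-C)[::-1])),np.linalg.norm(p-C))
E
```

```text
10.9 [545.5 -24.2 141. ] [-0.35 -0.18 -0.86] [-0.01 -0.02  0.03] 0.273
-27.04719296278519 55.179122929977765
```

View pics/w10.png

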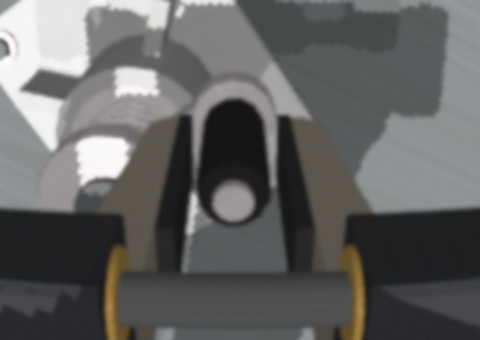

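arm_command(commands=[[0,0,0,0,0,0,0],[0,0,0,0,0,0,0],[0,0,0,0,0,0,0],[0.0034,-0.0027,-0.0002,0,0,0,0],[0.0066,-0.0058,-0.0004,0,0,0,0],[0.0096,-0.009,-0.0006,0,0,0,0],[0.0123,-0.0125,-0.0008,0,0,0,0],[0.0147,-0.0162,-0.001,0,0,0,0],[0.0147,-0.0162,-0.001,0,0,0,0],[0.0147,-0.0162,-0.001,0,0,0,0.27],[0.0147,-0.0162,-0.001,0,0,0,0.27]])

```text
time_s: 12.32
eef_pos: [552.0, -3.2, 142.2]
tool_rot: [-0.0, 0.973, 0.23, 0.001]
force: [-1.0, -0.5, 0.2]
width: 0.27
```

```bash
python3 - <<'E'
from h import *
st();look("w11",box=(200,170,440,340),k=2)
C=np.array([496.3,.8]);p=ctrl.state()["eef_pos"][:2]
print(np.degrees(np.arctan2(*(p-C)[::-1])),np.linalg.norm(p-C))
arc(-4.1,[0.08*k for k in range(1,6)],2.55);arc(-4.1+22.92,[0.08*k for k in range(1,6)],2.55)
E
```

```text
12.325 [552.   -3.2 142.2] [-1.02 -0.48  0.2 ] [-0.03 -0.04 -0.02] 0.27
-4.285301557603465 55.718861974512286
[[0.0021, -0.0039, -0.0002], [0.0039, -0.0079, -0.0004], [0.0053, -0.012, -0.0006], [0.0064, -0.0163, -0.0008], [0.0072, -0.0206, -0.001]] end 18.81831180523293
[[0.0004, -0.0044, -0.0002], [0.0005, -0.0088, -0.0004], [0.0002, -0.0132, -0.0006], [-0.0004, -0.0175, -0.0008], [-0.0014, -0.0218, -0.001]] end 41.73831180523293
```

View pics/w11.png

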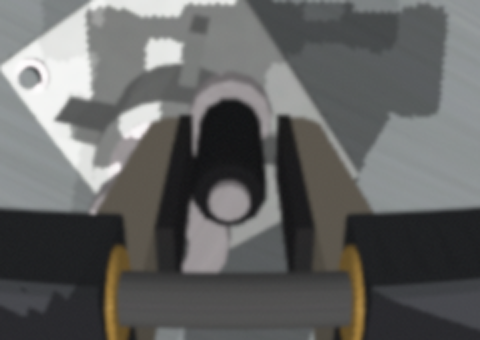

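```bash
python3 - <<'E'
from h import *
c=ctrl.calibration("wrist");T=c["T"];f=200/np.tan(np.radians(c["fov_y"])/2)
e=ctrl.state()["eef_pos"]
def pr(p):
    q=T[:3,:3].T@(np.array(p)-T[:3,3]);t=np.arctan2(np.hypot(q[0],q[1]),q[2]);a=np.arctan2(q[1],q[0]);return (c["cx"]+f*t*np.cos(a)-200)*2,(c["cy"]+f*t*np.sin(a)-170)*2
for h in (165,168,171,175,178,181): print(h,pr([e[0],e[1],h]))
E
```

```text
165 (np.float64(239.95917921383955), np.float64(175.8334926019461))
168 (np.float64(240.0608132140609), np.float64(181.02620665025165))
171 (np.float64(240.16560600238142), np.float64(186.38967451837152))
175 (np.float64(240.3104729375982), np.float64(193.81997934909703))
178 (np.float64(240.4231613865336), np.float64(199.61259314625318))
181 (np.float64(240.5394739062532), np.float64(205.60330750260334))
```

arm_command(commands=[[0,-0.0005,0,0,0,0,0],[0,-0.0005,0,0,0,0,0],[0,-0.0005,0,0,0,0,0],[0.0021,-0.0044,-0.0002,0,0,0,0],[0.0039,-0.0084,-0.0004,0,0,0,0],[0.0053,-0.0125,-0.0006,0,0,0,0],[0.0064,-0.0168,-0.0008,0,0,0,0],[0.0072,-0.0211,-0.001,0,0,0,0],[0.0072,-0.0211,-0.001,0,0,0,0],[0.0072,-0.0211,-0.001,0,0,0,0.27],[0.0072,-0.0211,-0.001,0,0,0,0.27]])

```text
time_s: 13.75
eef_pos: [548.3, 18.4, 143.1]
tool_rot: [0.0, 0.973, 0.23, 0.0]
force: [-0.0, -1.0, 0.9]
width: 0.27
```

```bash
python3 - <<'E'
from h import *
st();look("w12",box=(200,170,440,340),k=2)
C=np.array([496.3,.8]);p=ctrl.state()["eef_pos"][:2]
print(np.degrees(np.arctan2(*(p-C)[::-1])),np.linalg.norm(p-C))
E
```

```text
13.75 [548.3  18.4 143.1] [-0.   -1.03  0.93] [ 0.01  0.01 -0.04] 0.27
18.664762732804924 54.886831440792726
```

View pics/w12.png

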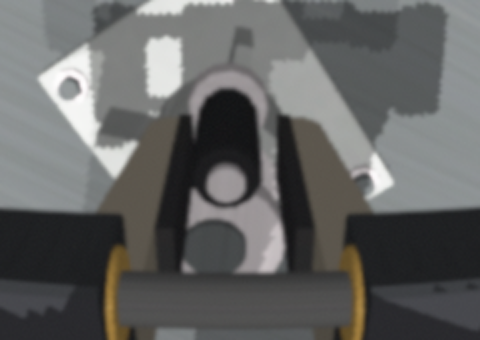

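```bash
python3 - <<'E'
from h import *
for u,v,nm in ((215,240,'hole'),(225,183,'cap')):
  for z in (108,114,116,118,124,126,167,170,173,175,178): print(nm,z,plane("wrist",200+u/2,170+v/2,z).round(1)) if (nm=='hole')==(z<130) else 0
look("s12","scene",(230,120,390,250),5)
E
```

```text
hole 108 [4.918e+02 1.000e-01 1.080e+02]
hole 114 [495.4   1.6 114. ]
hole 116 [496.6   2.2 116. ]
hole 118 [497.8   2.7 118. ]
hole 124 [501.4   4.3 124. ]
hole 126 [502.6   4.8 126. ]
cap 167 [545.1  21.1 167. ]
cap 170 [546.5  21.8 170. ]
cap 173 [548.   22.5 173. ]
cap 175 [548.9  22.9 175. ]
cap 178 [550.4  23.6 178. ]
```

View pics/s12.png

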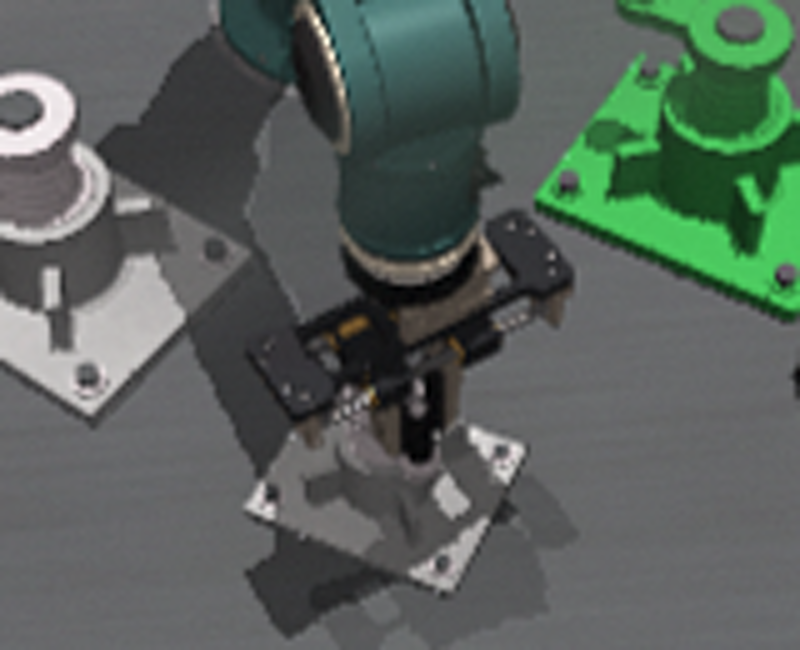

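The thread has dropped: the collar top is now at z≈116, so the gap is about 32 mm, and the cap moved about 17 px in the zoomed crop. I'll lower the tool and grip again.

arm_command(commands=[[0,-0.001,0.007,0,0,0,0.29],[0,-0.001,0.0145,0,0,0,0.29],[0,-0.001,0.0145,0,0,0,0.0],[0,-0.001,0.0145,0,0,0,0],[0,-0.001,0.0145,0,0,0,0],[0,-0.001,0.0145,0,0,0,0]], grip_force=25)

```text
time_s: 14.6
eef_pos: [546.8, 19.4, 127.6]
tool_rot: [-0.0, 0.973, 0.23, -0.001]
force: [-2.7, -0.6, -5.2]
width: 0.21
```

```bash
python3 - <<'E'
from h import *
st();look("w13",box=(200,170,440,340),k=2)
C=np.array([496.3,.8]);p=ctrl.state()["eef_pos"][:2]
a=np.degrees(np.arctan2(*(p-C)[::-1]));print(a,np.linalg.norm(p-C))
for k in range(6):arc(a-k*1.075*57.2958,[-1.075/12*k for k in range(1,13)],2.55)
E
```

```text
14.6 [546.8  19.4 127.6] [-2.73 -0.6  -5.24] [ 0.03  0.38 -0.01] 0.21
20.11771835358699 53.83157846635985
[[-0.0008, 0.0049, 0.0002], [-0.002, 0.0096, 0.0005], [-0.0036, 0.0143, 0.0007], [-0.0057, 0.0188, 0.0009], [-0.0081, 0.0231, 0.0011], [-0.0109, 0.0271, 0.0014], [-0.0141, 0.0309, 0.0016], [-0.0175, 0.0344, 0.0018], [-0.0213, 0.0375, 0.0021], [-0.0254, 0.0403, 0.0023], [-0.0296, 0.0428, 0.0025], [-0.0341, 0.0448, 0.0028]] end -41.475244622976504
[[-0.0046, 0.0016, 0.0002], [-0.0094, 0.0028, 0.0005], [-0.0143, 0.0036, 0.0007], [-0.0192, 0.004, 0.0009], [-0.0241, 0.0039, 0.0012], [-0.029, 0.0033, 0.0014], [-0.0338, 0.0023, 0.0017], [-0.0386, 0.0009, 0.0019], [-0.0431, -0.0009, 0.0021], [-0.0475, -0.0031, 0.0024], [-0.0517, -0.0057, 0.0026], [-0.0556, -0.0087, 0.0028]] end -103.0682296229765
[[-0.0036, -0.0033, 0.0002], [-0.007, -0.0069, 0.0005], [-0.01, -0.0108, 0.0007], [-0.0126, -0.015, 0.0009], [-0.0149, -0.0194, 0.0012], [-0.0167, -0.024, 0.0014], [-0.0181, -0.0287, 0.0016], [-0.0192, -0.0335, 0.0019], [-0.0197, -0.0384, 0.0021], [-0.0199, -0.0433, 0.0023], [-0.0196, -0.0482, 0
[... 375 characters left out ...]
027]] end -226.25419962297647
[[0.0048, -0.0012, 0.0002], [0.0096, -0.002, 0.0004], [0.0145, -0.0024, 0.0007], [0.0195, -0.0023, 0.0009], [0.0244, -0.0018, 0.0011], [0.0292, -0.0009, 0.0013], [0.0339, 0.0005, 0.0015], [0.0385, 0.0023, 0.0018], [0.0429, 0.0045, 0.002], [0.0471, 0.0071, 0.0022], [0.0511, 0.01, 0.0024], [0.0547, 0.0133, 0.0026]] end -287.84718462297656
[[0.0034, 0.0036, 0.0002], [0.0064, 0.0075, 0.0004], [0.009, 0.0116, 0.0007], [0.0113, 0.016, 0.0009], [0.0132, 0.0206, 0.0011], [0.0147, 0.0253, 0.0013], [0.0157, 0.0301, 0.0016], [0.0163, 0.035, 0.0018], [0.0165, 0.0399, 0.002], [0.0162, 0.0448, 0.0022], [0.0155, 0.0497, 0.0025], [0.0143, 0.0545, 0.0027]] end -349.4401696229765
```

View pics/w13.png

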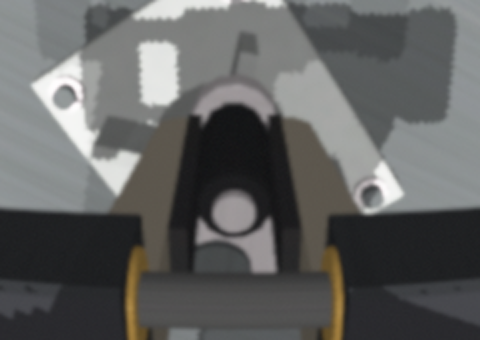

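arm_command(commands=[[-0.0008,0.0049,0.0002,0,0,0,0],[-0.002,0.0096,0.0005,0,0,0,0],[-0.0036,0.0143,0.0007,0,0,0,0],[-0.0057,0.0188,0.0009,0,0,0,0],[-0.0081,0.0231,0.0011,0,0,0,0],[-0.0109,0.0271,0.0014,0,0,0,0],[-0.0141,0.0309,0.0016,0,0,0,0],[-0.0175,0.0344,0.0018,0,0,0,0],[-0.0213,0.0375,0.0021,0,0,0,0],[-0.0254,0.0403,0.0023,0,0,0,0],[-0.0296,0.0428,0.0025,0,0,0,0],[-0.0341,0.0448,0.0028,0,0,0,0]])

```text
time_s: 16.15
eef_pos: [538.0, -34.6, 125.9]
tool_rot: [-0.001, 0.973, 0.231, 0.001]
force: [-3.1, 4.1, -3.0]
width: 0.211
```

```bash
cat >> h.py <<'E'
def where():
    C=np.array([496.3,.8]);p=ctrl.state()["eef_pos"][:2]
    print(np.degrees(np.arctan2(*(p-C)[::-1])),np.linalg.norm(p-C))
E
python3 - <<'E'
from h import *
st();look("w14",box=(200,170,440,340),k=2);where()
E
```

```text
16.15 [538.  -34.6 125.9] [-3.15  4.12 -2.96] [1.06 0.71 0.02] 0.211
-41.296651226503705 54.72867240741388
```

View pics/w14.png

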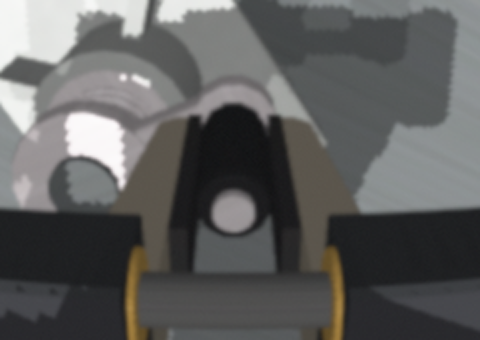

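arm_command(commands=[[-0.0046,0.0016,0.0002,0,0,0,0],[-0.0094,0.0028,0.0005,0,0,0,0],[-0.0143,0.0036,0.0007,0,0,0,0],[-0.0192,0.004,0.0009,0,0,0,0],[-0.0241,0.0039,0.0012,0,0,0,0],[-0.029,0.0033,0.0014,0,0,0,0],[-0.0338,0.0023,0.0017,0,0,0,0],[-0.0386,0.0009,0.0019,0,0,0,0],[-0.0431,-0.0009,0.0021,0,0,0,0],[-0.0475,-0.0031,0.0024,0,0,0,0],[-0.0517,-0.0057,0.0026,0,0,0,0],[-0.0556,-0.0087,0.0028,0,0,0,0]])

```text
time_s: 17.7
eef_pos: [484.4, -53.9, 123.2]
tool_rot: [0.001, 0.973, 0.23, 0.001]
force: [3.5, 1.9, 4.8]
width: 0.207
```

```bash
python3 - <<'E'
from h import *
st();look("w15",box=(200,170,440,340),k=2);where()
E
```

```text
17.7 [484.4 -53.9 123.2] [3.5  1.89 4.83] [ 0.39 -0.87  0.04] 0.207
-103.06175603626696 55.989596115061865
```

View pics/w15.png

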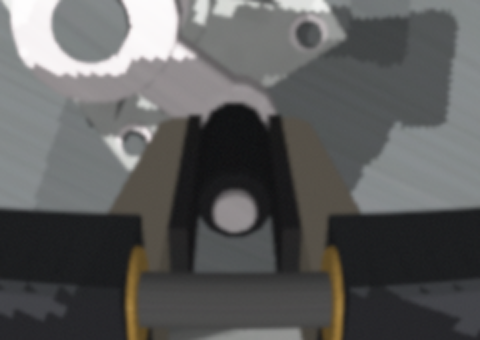

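arm_command(commands=[[-0.0036,-0.0033,0.0002,0,0,0,0],[-0.007,-0.0069,0.0005,0,0,0,0],[-0.01,-0.0108,0.0007,0,0,0,0],[-0.0126,-0.015,0.0009,0,0,0,0],[-0.0149,-0.0194,0.0012,0,0,0,0],[-0.0167,-0.024,0.0014,0,0,0,0],[-0.0181,-0.0287,0.0016,0,0,0,0],[-0.0192,-0.0335,0.0019,0,0,0,0],[-0.0197,-0.0384,0.0021,0,0,0,0],[-0.0199,-0.0433,0.0023,0,0,0,0],[-0.0196,-0.0482,0.0026,0,0,0,0],[-0.0188,-0.0531,0.0028,0,0,0,0]])

```text
time_s: 19.25
eef_pos: [443.5, -18.3, 121.3]
tool_rot: [0.003, 0.973, 0.229, -0.0]
force: [-3.2, -9.1, 13.1]
width: 0.214
```

```bash
python3 - <<'E'
from h import *
st();look("w16",box=(200,170,440,340),k=2);where();print(ctrl.state()["joint_pos"].round(2))
E
```

```text
19.25 [443.5 -18.3 121.3] [-3.19 -9.05 13.06] [-2.11  0.43 -0.05] 0.214
-161.2403551823642 56.2383026296706
[ 0.33  0.3  -0.43  2.15  0.19  0.73 -1.33]
```

View pics/w16.png

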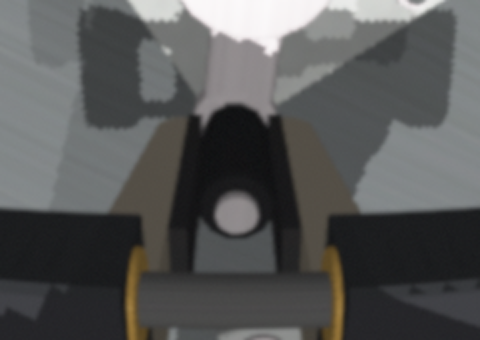

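arm_command(commands=[[0,0,0,0,0,0,0.28],[0,0,0,0,0,0,0.28],[0,0,0,0,0,0,0.28]])

```text
time_s: 19.68
eef_pos: [442.3, -14.5, 119.3]
tool_rot: [0.0, 0.973, 0.23, -0.001]
force: [0.3, -1.2, 0.4]
width: 0.282
```

```bash
python3 - <<'E'
from h import *
st();look("w17",box=(200,170,440,340),k=2);where();print(R().round(3))
E
```

```text
19.675 [442.3 -14.5 119.3] [ 0.32 -1.2   0.38] [-0.34 -0.06 -0.03] 0.282
-164.26757932139768 55.95686039880989
[[ 0.894  0.448 -0.002]
 [ 0.448 -0.894 -0.   ]
 [-0.002 -0.    -1.   ]]
```

View pics/w17.png

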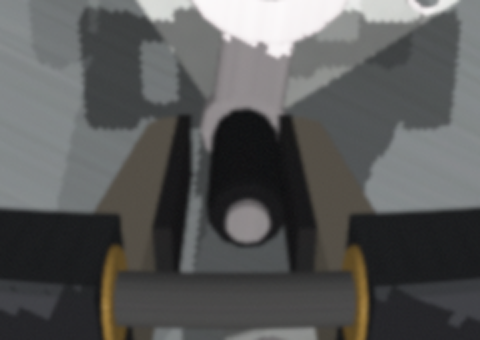

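```bash
python3 - <<'E'
from h import *
a=-161.7
for k in range(5):
    arc(a,[-0.66/7*k for k in range(1,8)],2.55,55.3); a-=37.8
E
```

```text
[[0.001, -0.0051, 0.0002], [0.0025, -0.0101, 0.0005], [0.0044, -0.015, 0.0007], [0.0068, -0.0196, 0.001], [0.0096, -0.024, 0.0012], [0.0128, -0.0281, 0.0014], [0.0164, -0.0319, 0.0017]] end -199.51521447863433
[[0.0039, -0.0034, 0.0002], [0.0082, -0.0065, 0.0005], [0.0126, -0.0091, 0.0007], [0.0174, -0.0113, 0.0009], [0.0223, -0.0131, 0.0012], [0.0273, -0.0143, 0.0014], [0.0325, -0.0151, 0.0016]] end -237.31521447863435
[[0.0052, -0.0003, 0.0002], [0.0104, -0.0001, 0.0005], [0.0156, 0.0005, 0.0007], [0.0207, 0.0017, 0.0009], [0.0256, 0.0033, 0.0012], [0.0304, 0.0054, 0.0014], [0.0349, 0.008, 0.0016]] end -275.11521447863436
[[0.0043, 0.0029, 0.0002], [0.0083, 0.0063, 0.0005], [0.012, 0.01, 0.0007], [0.0153, 0.014, 0.0009], [0.0182, 0.0183, 0.0012], [0.0207, 0.0229, 0.0014], [0.0227, 0.0277, 0.0016]] end -312.91521447863437
[[0.0016, 0.005, 0.0002], [0.0027, 0.0101, 0.0005], [0.0033, 0.0152, 0.0007], [0.0035, 0.0204, 0.0009], [0.0031, 0.0256, 0.0012], [0.0023, 0.0308, 0.0014], [0.001, 0.0358, 0.0017]] end -350.7152144786344
```

arm_command(commands=[[-0.0015,0.0022,-0.002,0,0,0,0.1],[-0.0015,0.0022,-0.002,0,0,0,0],[-0.0015,0.0022,-0.002,0,0,0,0],[-0.0005,-0.0029,-0.0018,0,0,0,0],[0.001,-0.0079,-0.0015,0,0,0,0],[0.0029,-0.0128,-0.0013,0,0,0,0],[0.0053,-0.0174,-0.001,0,0,0,0],[0.0081,-0.0218,-0.0008,0,0,0,0],[0.0113,-0.0259,-0.0006,0,0,0,0],[0.0149,-0.0297,-0.0003,0,0,0,0],[0.0149,-0.0297,-0.0003,0,0,0,0.28],[0.0149,-0.0297,-0.0003,0,0,0,0.28]])

```text
time_s: 21.22
eef_pos: [442.9, 19.6, 120.2]
tool_rot: [-0.0, 0.973, 0.23, -0.0]
force: [0.6, -0.1, -0.0]
width: 0.28
```

```bash
python3 - <<'E'
from h import *
st();look("w18",box=(200,170,440,340),k=2);where()
E
```

```text
21.225 [442.9  19.6 120.2] [ 0.56 -0.06 -0.  ] [-0.02 -0.04 -0.  ] 0.28
160.725263358384 56.50130776893396
```

View pics/w18.png

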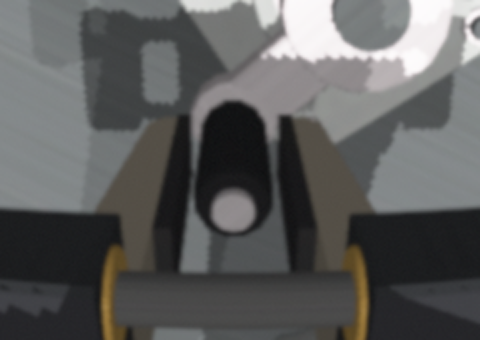

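Well centred: the cap is at (233,211) in the crop. On to the next chunk.

arm_command(commands=[[0,0,0,0,0,0,0.1],[0,0,0,0,0,0,0],[0,0,0,0,0,0,0],[0.0039,-0.0034,0.0002,0,0,0,0],[0.0082,-0.0065,0.0005,0,0,0,0],[0.0126,-0.0091,0.0007,0,0,0,0],[0.0174,-0.0113,0.0009,0,0,0,0],[0.0223,-0.0131,0.0012,0,0,0,0],[0.0273,-0.0143,0.0014,0,0,0,0],[0.0325,-0.0151,0.0016,0,0,0,0],[0.0325,-0.0151,0.0016,0,0,0,0.28],[0.0325,-0.0151,0.0016,0,0,0,0.28]])

```text
time_s: 22.78
eef_pos: [465.5, 47.7, 118.3]
tool_rot: [-0.0, 0.973, 0.23, 0.0]
force: [-0.6, 0.0, -0.6]
width: 0.278
```

```bash
python3 - <<'E'
from h import *
st();look("w19",box=(200,170,440,340),k=2);where()
E
```

```text
22.775 [465.5  47.7 118.3] [-0.57  0.02 -0.58] [ 0.03  0.03 -0.03] 0.278
123.45858904772054 56.049500323241496
```

View pics/w19.png

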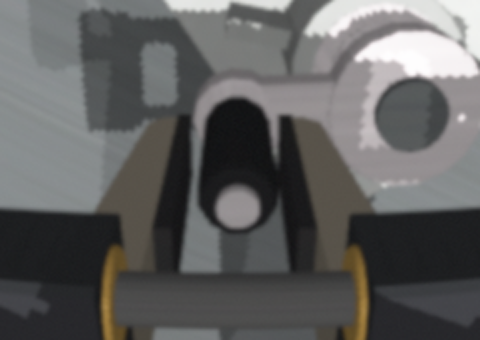

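Still centred, with the cap at (238,207).

arm_command(commands=[[0,0.0005,0,0,0,0,0.1],[0,0.0005,0,0,0,0,0],[0,0.0005,0,0,0,0,0],[0.0052,0.0002,0.0002,0,0,0,0],[0.0104,0.0004,0.0005,0,0,0,0],[0.0156,0.001,0.0007,0,0,0,0],[0.0207,0.0022,0.0009,0,0,0,0],[0.0256,0.0038,0.0012,0,0,0,0],[0.0304,0.0059,0.0014,0,0,0,0],[0.0349,0.0085,0.0016,0,0,0,0],[0.0349,0.0085,0.0016,0,0,0,0.28],[0.0349,0.0085,0.0016,0,0,0,0.28]])

```text
time_s: 24.32
eef_pos: [501.4, 56.0, 117.0]
tool_rot: [-0.0, 0.973, 0.23, 0.001]
force: [0.8, -1.6, 0.8]
width: 0.278
```

```bash
python3 - <<'E'
from h import *
st();look("w20",box=(200,170,440,340),k=2);where()
E
```

```text
24.325 [501.4  56.  117. ] [ 0.77 -1.58  0.78] [-0.3  -0.26 -0.04] 0.278
84.87845329069432 55.37906269342398
```

View pics/w20.png

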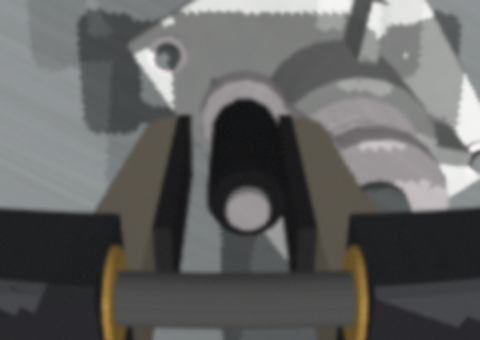

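arm_command(commands=[[0,0.0015,0,0,0,0,0.1],[0,0.0015,0,0,0,0,0],[0,0.0015,0,0,0,0,0],[0.0043,0.0044,0.0002,0,0,0,0],[0.0083,0.0078,0.0005,0,0,0,0],[0.012,0.0115,0.0007,0,0,0,0],[0.0153,0.0155,0.0009,0,0,0,0],[0.0182,0.0198,0.0012,0,0,0,0],[0.0207,0.0244,0.0014,0,0,0,0],[0.0227,0.0292,0.0016,0,0,0,0],[0.0227,0.0292,0.0016,0,0,0,0.28],[0.0227,0.0292,0.0016,0,0,0,0.28]])

```text
time_s: 25.88
eef_pos: [533.6, 40.0, 114.9]
tool_rot: [-0.0, 0.973, 0.231, -0.0]
force: [-0.2, 0.8, -0.7]
width: 0.274
```

```bash
python3 - <<'E'
from h import *
st();look("w21",box=(200,170,440,340),k=2);where()
E
```

```text
25.875 [533.6  40.  114.9] [-0.2   0.83 -0.67] [ 0.    0.01 -0.02] 0.274
46.33501991732492 54.117250691945735
```

View pics/w21.png

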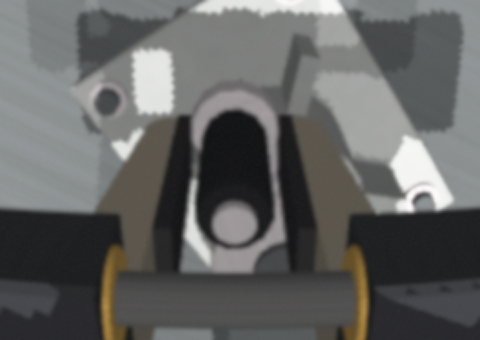

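arm_command(commands=[[-0.0005,0,-0.002,0,0,0,0.1],[-0.0005,0,-0.002,0,0,0,0],[-0.0005,0,-0.002,0,0,0,0],[0.0011,0.005,-0.0018,0,0,0,0],[0.0022,0.0101,-0.0015,0,0,0,0],[0.0028,0.0152,-0.0013,0,0,0,0],[0.003,0.0204,-0.0011,0,0,0,0],[0.0026,0.0256,-0.0008,0,0,0,0],[0.0018,0.0308,-0.0006,0,0,0,0],[0.0018,0.0308,-0.0006,0,0,0,0.28],[0.0018,0.0308,-0.0006,0,0,0,0.28],[0.0018,0.0308,-0.0006,0,0,0,0.28]])

```text
time_s: 27.42
eef_pos: [549.7, 12.7, 116.3]
tool_rot: [0.0, 0.973, 0.23, 0.001]
force: [0.8, -0.0, 0.2]
width: 0.277
```

```bash
python3 - <<'E'
from h import *
st();look("w22",box=(200,170,440,340),k=2);where()
for v in (230,240,250,260):
  print(v,[plane("wrist",200+238/2,170+v/2,z).round(1)[:2] for z in (104,108,112,116)])
E
```

```text
27.425 [549.7  12.7 116.3] [ 0.82 -0.    0.2 ] [-0.03 -0.07  0.01] 0.277
12.57054519300859 54.568374519037555
230 [array([514.2,  -4.8]), array([516.5,  -3.7]), array([518.7,  -2.5]), array([521. ,  -1.3])]
240 [array([510.5,  -6.7]), array([512.8,  -5.5]), array([515.2,  -4.3]), array([517.5,  -3.1])]
250 [array([506.7,  -8.7]), array([509.1,  -7.4]), array([511.5,  -6.2]), array([513.9,  -4.9])]
260 [array([502.8, -10.6]), array([505.3,  -9.3]), array([507.8,  -8. ]), array([510.3,  -6.8])]
```

View pics/w22.png

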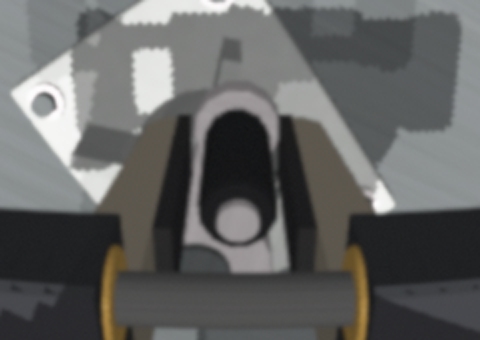

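```bash
python3 - <<'E'
from h import *
look("s22","scene",(270,170,350,250),7)
E
```

```text
(no output)
```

View pics/s22.png

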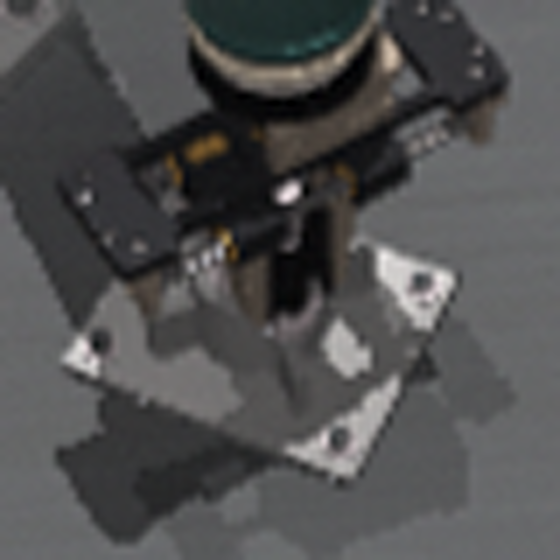

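arm_command(commands=[[0,0,0,0,0,0,0.6],[0,0,0,0,0,0,0.6],[0,0,-0.04,0,0,0,0.6],[0,0,-0.1,0,0,0,0.6],[-0.04,0,-0.12,0,0,0,0.6],[-0.06,0,-0.12,0,0,0,0.6],[-0.06,0,-0.12,0,0,0,0.6],[-0.06,0,-0.12,0,0,0,0.6]])

```text
time_s: 28.52
eef_pos: [496.2, -13.8, 235.8]
tool_rot: [-0.0, 0.973, 0.23, 0.0]
force: [-0.6, -0.5, -0.3]
width: 0.6
```

```bash
python3 - <<'E'
from h import *
st();look("w23",box=(160,60,480,300),k=2.5)
E
```

```text
28.525 [496.2 -13.8 235.8] [-0.57 -0.46 -0.28] [-0.02  0.02 -0.07] 0.6
```

View pics/w23.png

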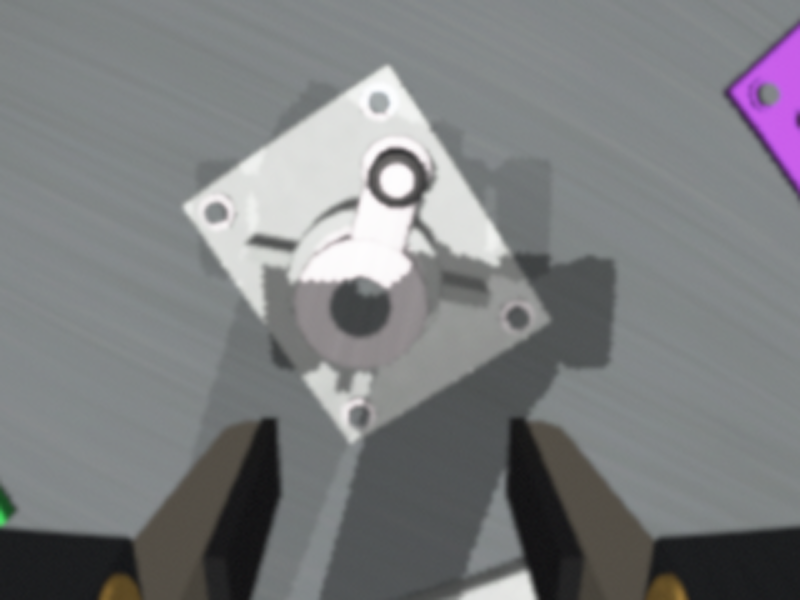

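```bash
python3 - <<'E'
from h import *
c=ctrl.calibration("wrist");f=200/np.tan(np.radians(c["fov_y"])/2)
W=lambda x,y,z:plane("wrist",160+(x+.5)/2.5-.5,60+(y+.5)/2.5-.5,z)
H=[W(*h,12) for h in ((379,102),(217,212),(358,415),(517,317))]
ax=np.mean(H,0);print("axis",ax)
P=[W(*h,12) for h in ((387,65),(183,207),(352,443),(551,320))];print("corners",np.mean(P,0))
for z in (102,104,106,108,110,112): 
    a=W(296,303,z);b=W(429,303,z);print(z,W(361,303,z).round(1),"dia",np.linalg.norm(a-b).round(1))
for z in (154,157,160,163):print(z,W(397,180,z).round(1))
where()
E
```

```text
axis [494.36067917   2.02988526  12.        ]
corners [495.26861137   2.30588956  12.        ]
102 [494.7   2.  102. ] dia 53.9
104 [495.1   2.2 104. ] dia 53.6
106 [495.6   2.3 106. ] dia 53.2
108 [496.    2.4 108. ] dia 52.9
110 [496.5   2.6 110. ] dia 52.5
112 [496.9   2.7 112. ] dia 52.2
154 [548.7  13.2 154. ]
157 [548.8  13.3 157. ]
160 [549.   13.4 160. ]
163 [549.2  13.5 163. ]
-90.37862810100256 14.456396847346992
```

The gap checks sit around 24 mm, though image height alone is only good to about ±2 mm. Handle at about (549,13). I'll go back down and grip it firmly.

arm_command(commands=[[0.04,0,0,0,0,0,0.6],[0.0595,-0.0005,0.03,0,0,0,0.6],[0.0595,-0.0005,0.08,0,0,0,0.6],[0.0595,-0.0005,0.11,0,0,0,0.6],[0.0595,-0.0005,0.119,0,0,0,0.5],[0.0595,-0.0005,0.119,0,0,0,0.3],[0.0595,-0.0005,0.119,0,0,0,0],[0.0595,-0.0005,0.119,0,0,0,0],[0.0595,-0.0005,0.119,0,0,0,0],[0.0595,-0.0005,0.119,0,0,0,0],[0.0595,-0.0005,0.119,0,0,0,0],[0.0595,-0.0005,0.119,0,0,0,0]], grip_force=25)

```text
time_s: 30.08
eef_pos: [549.5, 13.4, 117.8]
tool_rot: [0.0, 0.973, 0.23, 0.001]
force: [0.9, 1.7, 6.3]
width: 0.21
```

arm_command(commands=[[0,0,0,0,0,0,0],[0,0,0,0,0,0,0],[0,0,0,0,0,0,0],[0,0,0,0,0,0,0]])

```text
time_s: 30.58
eef_pos: [549.5, 13.4, 117.8]
tool_rot: [0.0, 0.973, 0.23, 0.001]
force: [2.0, 0.8, 6.1]
width: 0.212
```

```bash
python3 - <<'E'
from h import *
st();look("w24",box=(200,170,440,340),k=2);where();look("s24","scene")
E
```

```text
30.575 [549.5  13.4 117.8] [1.96 0.8  6.14] [ 0.47 -0.23 -0.03] 0.212
13.321230950230985 54.698836650603596
```

View pics/w24.png

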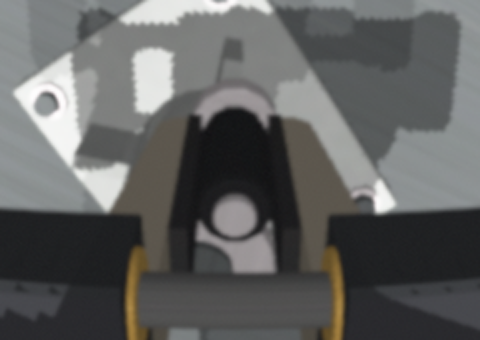

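View pics/s24.png

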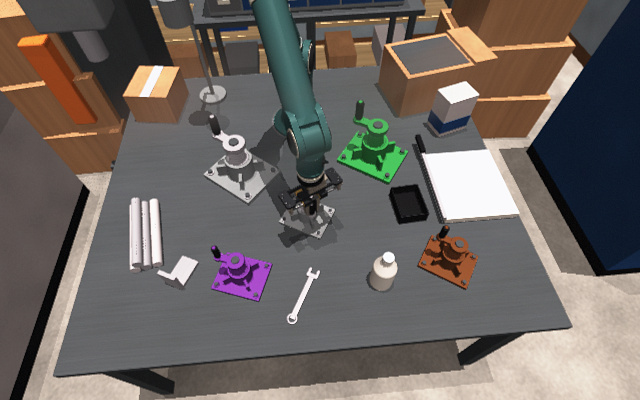

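```bash
python3 - <<'E'
from bench import ctrl
print(ctrl.job_done())
E
```

```text
the job is handed in; nothing more can be done
None
```

I turned the bolt back by its crank until the thread dropped, then forward about one turn, and handed the job in at about 30.6 s of the 64 s. The job reports no verdict, so the result below rests on my own checks.

- **Backward:** I turned it about 2.4 rad in all, pausing every 0.4 rad to slacken the grip and look. It dropped somewhere between 2.0 and 2.4 rad. The wrist camera then put the gap under the collar at about 32 mm.
- **Forward:** I turned it about 366° in steps, re-gripping along the way. That is 343° to 366° past the drop.
- **Final gap:** I expect about 24 to 24.5 mm from the turn count, and the handle height in the last picture gives about 24.7 mm. Two other image checks disagreed by about 2 mm each way: 25.8 mm from an earlier handle height, and 18 to 22 mm from the collar's apparent width, which was the weakest check. I trusted the turn count.
- **Grip and rest:** the handle is centred between the pads at a 25 N grip, and the tool did not move over the last half second. About 6 N of vertical push remained on the tool.
- **Other things on the bench:** the wrench, tray, bottle and angle block show no visible movement in the last scene picture.

Once, at a 3 N grip, the handle slipped out of the fingers during the backward turn. I re-gripped it and carried on at 25 N.

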